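Fit the heat sinks to three repaired boards

ROBOT

A 6-joint arm with a two-finger parallel gripper is mounted at the origin on a cart in front of the work surface, level with it; the furniture and walls round the work are solid. World frame = base frame: x ahead of the robot, y to its left, z up, the work surface at z = 0. Lengths are in m, angles in rad, forces in N, time in s.
With the tool pointing down it reaches from about 0.3 to 0.875 m from the base axis. Payload 6.4 kg.
Tool frame: the origin (TCP) lies at the very end of the fingers, on their centre line; the grasp point (between the pads) lies 19 mm behind it; z points along the fingers, y is the line along which they close (so a half turn about z gives the same grasp; the last joint's range is limited). The gripper opens to 85 mm and grips with 20 to 120 N. Pads are 22 mm wide; open, the fingers measure 114 mm over their backs; the gripper's body (76 mm by 85 mm) begins 54 mm behind the grasp point. The pads swing forward as they close: fully open they stand 13 mm farther back than shut.
Start: joints at [1.056, 0.181, 1.607, -0, 1.354, -0.206], TCP at [0.175, 0.548, 0.231] pointing down, gripper open.
Joint ranges: [-2.99, 2.99], [-0.89, 2.07], [0.3, 2.58], [-1.14, 4.28], [0, 2.63], [-3.12, 3.12]. Speed limits (rad/s): [2.57, 2.57, 3.01, 3.14, 3.14, 3.14].

INTERFACE

Orientations are given as a unit quaternion [w, x, y, z].
In Python, from bench import ctrl gives the robot as it stands.
- The arm moves only by the tool jog_arm, never from a script. Its argument "series" is a list that holds one entry, the list of rows, each a list of 7 numbers: the shift along the tool's x, y, z in mm, then the turn, a rotation vector about the tool's x, y, z in rad, then the finger opening in mm, from 0 to 85.4. In form: [[[tx, ty, tz, rx, ry, rz, gripper], ...]]. A call has exactly 10 rows; each row shifts and turns the commanded pose from where the row before left it, along the tool's axes as they then stand; what a row does not reach is not made up. A row lasts 1/10 s, in which the tool goes at most 50 mm and 8.59 degrees, less where a joint would pass 70% of its speed; a pose out of reach is approached as far as the arm can. A call with a gripper value outside its range is refused whole. The fingers move at their own pace and stop on an object; the grip force is fixed at half the most. Time passes only in rows, so rows that do not move let the fingers close, or fill a call up. It gives the time, the measured TCP pose, the force, the opening and the grip force at its end, in the units of the state.
- ctrl.get_obs(): the state, without advancing time (a new reading comes with each control period).
- ctrl.camera(name): name is "side" or "top" or "wrist"; returns a dict with "frame" (400x640x3 uint8, blue, green, red), "z_map" (400x640 float32, m along the optical axis (not along the pixel's ray), 0 where there is no reading), "fx", "fy", "cx", "cy" (pixels), "k1" (the pictures are not rectified: a ray, as slopes to the right and down, at radius r is drawn at 1 + k1 r^2 times it, then the intrinsics apply), "xyz" and "rotation" of the camera in the world. Camera axes: x right, y down, z forward; pixel columns grow to the right and rows downward; lengths in m; the calibration is good to about 2 mm. A picture is of the moment at which its call begins.
- ctrl.hand_in(): hands the job in; it is judged then, once.
The state is a dict: "time_s": time; "q": joint angles; "dq": joint speeds; "joint_efforts": joint torques, N m; "eef_pos": TCP position; "eef_rot": TCP orientation; "wrist_force": force on the tool from outside, world axes, zero at the start; "torque": the same for the moment, N m; "opening": opening from 0.0 (shut) to 1.0 (fully open); "grasp_force": force on a finger pad.
Only numpy, scipy, OpenCV 4.12 (cv2) and the standard library are available. Lean on these libraries where they do the work, as an engineer would, in place of code of your own. Each camera call takes 0.05 s, during which the arm holds its last target. There are 200 camera calls.

TASK

Fit each of the three circuit boards with its heat sink: pick out the one that covers that board's big chip completely yet still goes down between the tall parts round it, and set it, fins up, flat on the chip, centred and square with the board (without dropping it: a chip cracks easily). The small square sink belongs on the small board, the oblong one lengthwise on the power board with the oblong chip, the large square one on the large board. The biggest sink fits none of them: leave it, the loose screwdriver and the tweezers where they lie.

Things in the scene. Friction and masses are not known exactly. Their poses are not given: they have to be found in the camera images.
- sink_small: Small square heat sink: loose dark grey anodised aluminium heat sink, 38 x 38 x 24 mm (x by y by height), 7 by 7 square pins, about 35 g. Origin: centre of its underside; z up, fins on top. Its sides can be gripped like a solid block's.
- sink_bar: Oblong heat sink: loose dark grey anodised aluminium heat sink, 62 x 36 x 24 mm (x by y by height), eight long fins along x, about 55 g. Origin: centre of its underside; z up, fins on top. Its sides can be gripped like a solid block's.
- sink_large: Large square heat sink: loose dark grey anodised aluminium heat sink, 56 x 56 x 24 mm (x by y by height), eleven fins along x cut across into four blocks, about 85 g. Origin: centre of its underside; z up, fins on top. Its sides can be gripped like a solid block's.
- sink_oversize: Biggest heat sink, too large for every board: loose dark grey anodised aluminium heat sink, 86 x 58 x 24 mm (x by y by height), eleven long fins along x, about 140 g; to be left alone. Origin: centre of its underside; z up, fins on top. Its sides can be gripped like a solid block's.
- small_board: Small board: green circuit board in a black pallet on rubber feet, 88 x 88 x 28 mm, fixed, with a small square chip. Origin: at bench level under the chip's and board's centre, z up. Chip (black, grey thermal pad) 22 x 22 mm in x by y, its top 22 mm above the bench, in the middle of a 54 x 54 mm (x by y) space clear of taller parts, which stand up to 27.6 mm above the bench.
- power_board: Power board: green circuit board in a black pallet on rubber feet, 112 x 86 x 28 mm, fixed, with an oblong chip, long along x. Origin: at bench level under the chip's and board's centre, z up. Chip (black, grey thermal pad) 46 x 20 mm in x by y, its top 22 mm above the bench, in the middle of a 78 x 52 mm (x by y) space clear of taller parts, which stand up to 27.6 mm above the bench.
- large_board: Large board: green circuit board in a black pallet on rubber feet, 108 x 108 x 28 mm, fixed, with a large square chip. Origin: at bench level under the chip's and board's centre, z up. Chip (black, grey thermal pad) 40 x 40 mm in x by y, its top 22 mm above the bench, in the middle of a 74 x 74 mm (x by y) space clear of taller parts, which stand up to 27.6 mm above the bench.
- screwdriver: Red precision screwdriver, 15 x 130 x 13 mm, lying loose at the right of the work, long along its y; origin at the centre of its underside. To be left alone.
- tweezers: Black tweezers, 13 x 124 x 10 mm, lying loose at the left of the work, long along its y; origin at the centre of its underside. To be left alone.
Not all that is in view belongs to the job. What is shaped like the sink_large but pink is not meant.

How it is judged:
At the end, for the whole second after the job is handed in: Each sink rests, released, on the chip of its own board: centre within 8 mm of the chip's along both board axes, underside 19.5 to 24 mm above the bench, level within 0.06 rad, square with the board within 0.17 rad (square ones in any quarter turn, the oblong one along the chip) (x of sink_small in the frame of small_board between -0.008 and 0.008 m and y of sink_small in the frame of small_board between -0.008 and 0.008 m and z of sink_small in the frame of small_board between 0.0195 and 0.024 m and angle between each of sink_small, sink_bar, sink_large's own z axis and vertical below 0.06 rad and (angle between the x axis of sink_small and the x axis of small_board, either way round below 0.17 rad or angle between the x axis of sink_small and the y axis of small_board, either way round below 0.17 rad) and linear speed of each of sink_small, sink_bar, sink_large below 0.02 m/s and x of sink_bar in the frame of power_board between -0.008 and 0.008 m and y of sink_bar in the frame of power_board between -0.008 and 0.008 m and z of sink_bar in the frame of power_board between 0.0195 and 0.024 m and angle between the x axis of sink_bar and the x axis of power_board, either way round below 0.17 rad and x of sink_large in the frame of large_board between -0.008 and 0.008 m and y of sink_large in the frame of large_board between -0.008 and 0.008 m and z of sink_large in the frame of large_board between 0.0195 and 0.024 m and (angle between the x axis of sink_large and the x axis of large_board, either way round below 0.17 rad or angle between the x axis of sink_large and the y axis of large_board, either way round below 0.17 rad)); the robot touches nothing.
It fails at once if a heat sink was dropped (let go and falling faster than 0.7 m/s, a fall of about 25 mm) ((linear speed of sink_small above 0.7 m/s and contact force between the fingers and sink_small below 0.01 N) or (linear speed of sink_bar above 0.7 m/s and contact force between the fingers and sink_bar below 0.01 N) or (linear speed of sink_large above 0.7 m/s and contact force between the fingers and sink_large below 0.01 N)).
It fails at once if the biggest heat sink was moved by more than 20 mm (distance of sink_oversize from where it was at the start of the episode above 0.02 m).
It fails at once if the screwdriver was moved by more than 20 mm (distance of screwdriver from where it was at the start of the episode above 0.02 m).
It fails at once if the tweezers was moved by more than 20 mm (distance of tweezers from where it was at the start of the episode above 0.02 m).
It also fails if it takes over 86 s, if anything falls off the work surface, if the arm or the gripper's body presses on something with over 40 N, if the wrist force passes 120 N, or if a joint passes its speed limit or range.

## Working session

There is one attempt and no reset: what is moved stays moved. The work goes in short steps, Python scripts to look and compute and a tool call to move; the robot and the scene stay as the last step left them, time stands still between calls to the robot, and variables do not carry over. Pictures are saved under pics/ and viewed, at most 14 in all, crops included, and the job is handed in when it is done.

Besides the shell and the picture viewer there is one more tool, called after ">>>" by a JSON object that holds its "method" and its "body", one argument or row to a line. jog_arm: Moves the arm, as the interface text tells. Its arguments: {"type":"object","properties":{"series":{"type":"array"}},"required":["series"]}

```bash
mkdir -p pics; cat > h.py <<'E'
import numpy as np, cv2, pickle
from scipy.spatial.transform import Rotation as R
def grab(ctrl,n,tag):
    c=ctrl.camera(n); pickle.dump(c,open(f'pics/{tag}.pkl','wb')); cv2.imwrite(f'pics/{tag}.png',c['frame']); return c
def rot(c):
    r=np.array(c['rotation'],float)
    return r if r.shape==(3,3) else R.from_quat(r,scalar_first=True).as_matrix()
def ray(c,u,v):
    K=np.array([[c['fx'],0,c['cx']],[0,c['fy'],c['cy']],[0,0,1.]])
    p=cv2.undistortPoints(np.array([[[u,v]]],float),K,np.array([c['k1'],0,0,0.]))[0,0]
    return rot(c)@np.array([p[0],p[1],1.])
def at_z(c,u,v,z):
    d=ray(c,u,v); o=np.array(c['xyz']); return o+d*(z-o[2])/d[2]
def at_depth(c,u,v):
    return np.array(c['xyz'])+ray(c,u,v)*float(c['z_map'][int(round(v)),int(round(u))])
E
python3 - <<'E'
from bench import ctrl
from h import *
for n in('top','side'):
    c=grab(ctrl,n,n+'0'); print(n,c['xyz'],rot(c).round(3).tolist(),c['fx'],c['k1'])
print(ctrl.get_obs())
E
```

```text
top [ 0.43696364 -0.02752313  1.03957017] [[0.004, -0.997, 0.08], [-1.0, -0.003, 0.015], [-0.014, -0.08, -0.997]] 363.07115282691416 -0.017455102616474934
side [ 0.49158911 -1.14900604  0.77814454] [[0.999, -0.044, 0.03], [-0.049, -0.545, 0.837], [-0.021, -0.837, -0.547]] 444.581743541894 0.03675758635065565
{'time_s': 0.1, 'q': array([ 1.05569934e+00,  1.81508938e-01,  1.60787442e+00,  3.44204341e-05,
        1.35378391e+00, -2.06313165e-01]), 'dq': array([-0.00100082, -0.00223596, -0.00403296, -0.00014999,  0.00117209,
        0.00029556]), 'joint_efforts': array([-3.58190673e-04, -4.45871794e+01, -3.52240956e+01, -2.44062085e-04,
        4.05168932e-03,  7.14063987e-06]), 'eef_pos': array([0.17448337, 0.54738825, 0.23046674]), 'eef_rot': array([-2.93590240e-04,  1.53782897e-01,  9.88104347e-01, -7.30713210e-04]), 'wrist_force': array([ 0.67997561, -0.28303936, -1.17824243]), 'torque': array([ 0.01540456, -0.04836526,  0.00491397]), 'grasp_force': 0.0, 'opening': 0.9994992380877296}
```

View pics/top0.png

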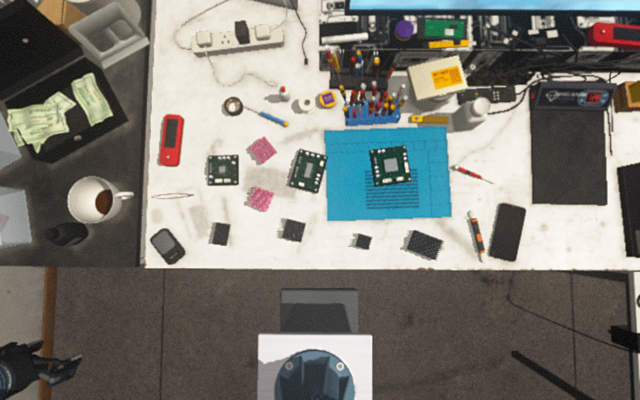

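View pics/side0.png

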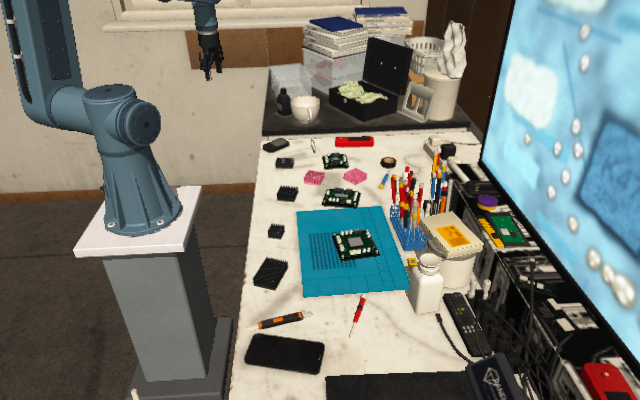

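The top view shows four dark sinks at (219,233), (292,230), (361,241) and (423,244). The boards are at (222,170), (307,171) and (390,166). The pink decoys are at (262,150) and (261,199). I'll take an enlarged crop and measure by depth.

```bash
python3 - <<'E'
from h import *
c=pickle.load(open('pics/top0.pkl','rb'))
f=c['frame']
a=cv2.resize(f[215:265,200:450],None,fx=3.2,fy=3.2,interpolation=cv2.INTER_CUBIC)
b=cv2.resize(f[135:210,200:450],None,fx=3.2,fy=3.2,interpolation=cv2.INTER_CUBIC)
cv2.imwrite('pics/crop1.png',np.vstack([b,a]))
# world point map from depth
v,u=np.mgrid[0:400,0:640]
K=np.array([[c['fx'],0,c['cx']],[0,c['fy'],c['cy']],[0,0,1.]])
p=cv2.undistortPoints(np.stack([u,v],-1).reshape(-1,1,2).astype(float),K,np.array([c['k1'],0,0,0.]))[:,0]
P=(np.c_[p,np.ones(len(p))]*c['z_map'].reshape(-1,1))@rot(c).T+c['xyz']
P=P.reshape(400,640,3)
for n,x,y in [('s1',219,233),('s2',292,230),('s3',361,241),('s4',423,244),('bS',222,170),('bP',307,171),('bL',390,166),('pk1',262,150),('pk2',261,199)]:
    w=26
    q=P[y-w:y+w,x-w:x+w]; g=f[y-w:y+w,x-w:x+w].astype(int)
    h=q[...,2]
    if n[0]=='b': m=(g.max(-1)<150)&(g[...,2]<110)&~((g[...,0]>100))
    elif n[0]=='s': m=g.max(-1)<80
    else: m=(g[...,2]-g[...,1]>40)
    m=m.astype(np.uint8); 
    k,l,st,_=cv2.connectedComponentsWithStats(m); i=1+np.argmax(st[1:,4]); m=l==i
    uv=np.argwhere(m)[:,::-1]+[x-w,y-w]
    zt=.024 if n[0]!='b' else .022
    o=np.array(c['xyz']); pts=np.array([at_z(c,*t,zt)[:2] for t in uv])
    r=cv2.minAreaRect((pts*1000).astype(np.float32))
    print(n,'n',m.sum(),'rect mm',np.round(r[0],1),np.round(r[1],1),round(r[2],1),'z med',np.round(np.percentile(q[...,2][m],[10,50,90]),3),'table',np.round(np.median(h[~m]),4))
E
```

```text
s1 n 257 rect mm [430.1 264. ] [36.1 56.5] 80.1 z med [0.014 0.02  0.025] table 0.0007
s2 n 280 rect mm [441.4  60.3] [49.6 49.3] 76.3 z med [0.003 0.006 0.025] table 0.0008
s3 n 139 rect mm [ 411.2 -134. ] [32.5 31.6] 71.8 z med [0.003 0.007 0.025] table 0.0011
s4 n 547 rect mm [ 403.4 -302.3] [81.5 53.8] 68.7 z med [0.003 0.007 0.026] table 0.0009
bS n 623 rect mm [611.6 264.3] [80.7 84.9] 0.1 z med [0.014 0.02  0.023] table 0.0012
bP n 859 rect mm [609.4  21. ] [ 85.6 110.3] 74.7 z med [0.013 0.019 0.023] table 0.0023
bL n 948 rect mm [ 624.4 -210.5] [104.2 106.4] 8.3 z med [0.014 0.02  0.023] table 0.0062
pk1 n 407 rect mm [670.4 151.1] [62.4 55.5] 38.5 z med [0.006 0.019 0.026] table 0.001
pk2 n 407 rect mm [530.9 153.1] [57.6 57. ] 68.5 z med [0.003 0.007 0.025] table 0.0009
```

View pics/crop1.png

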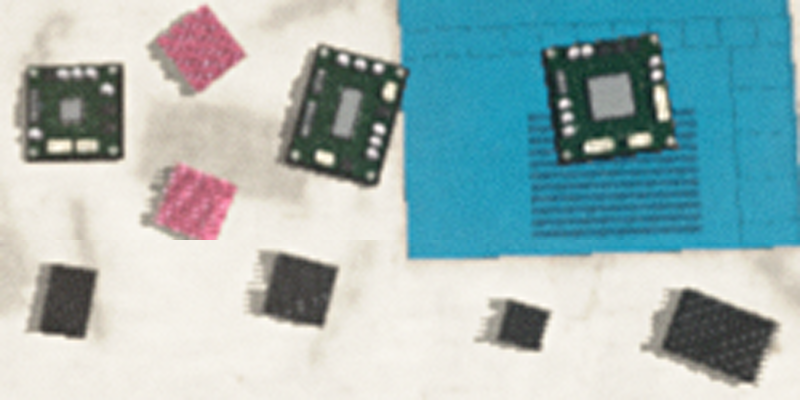

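In the crop, the bar is at top pixel (219,233), the large sink at (292,230), the small sink at (361,241) and the oversize at (423,244). The measured sizes agree, and the pink ones are ruled out. I'll start with the bar: its long axis lies about -10° from x, and the power board about -15°.

>>> {"method": "jog_arm", "body": {
  "series": [
    [[-40,-24,0,0,0,0,85],[-40,-24,0,0,0,0,85],[-40,-24,0,0,0,0,85],[-40,-24,0,0,0,0,85],[-40,-24,0,0,0,0,85],[-40,-24,0,0,0,0,85],[-40,-24,0,0,0,0,85],[-40,-24,0,0,0,0,85],[0,0,0,0,0,-0.13,85],[0,0,0,0,0,0,85]]
  ]
}}

```text
time_s: 1.1
eef_pos: [0.4218, 0.2664, 0.2308]
eef_rot: [-0.0, 0.09, 0.996, -0.0]
wrist_force: [0.2, 0.9, -0.4]
opening: 0.992
grasp_force: 0.0
```

```bash
python3 - <<'E'
from bench import ctrl
from h import *
s=ctrl.get_obs(); print(s['time_s'],s['eef_pos'],s['eef_rot'])
c=grab(ctrl,'wrist','w1'); print(c['xyz'],rot(c).round(3).tolist(),c['fx'])
E
```

```text
1.1 [0.42181543 0.26636924 0.23083967] [-4.98877150e-04  9.02203222e-02  9.95921697e-01 -1.31660599e-04]
[0.35551626 0.27934666 0.3717627 ] [[0.179, 0.948, 0.264], [0.984, -0.173, -0.049], [-0.001, 0.268, -0.963]] 339.81503801902517
```

View pics/w1.png

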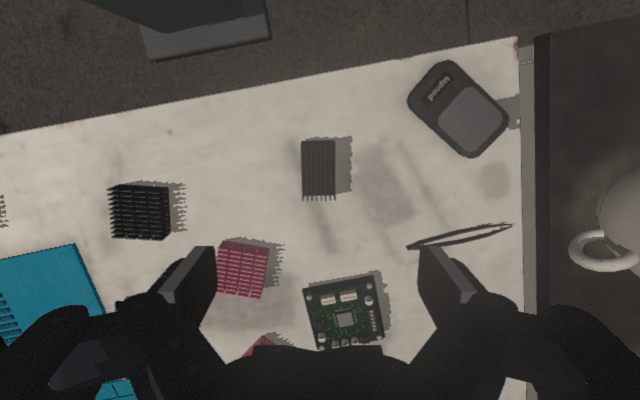

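The wrist view shows the bar at (319,168), the large sink at (140,212), the pink decoy at (243,270) and the small board at (343,315). I'll measure from the depth footprint.

```bash
cat >> h.py <<'E'
def cloud(c):
    v,u=np.mgrid[0:400,0:640]
    K=np.array([[c['fx'],0,c['cx']],[0,c['fy'],c['cy']],[0,0,1.]])
    p=cv2.undistortPoints(np.stack([u,v],-1).reshape(-1,1,2).astype(float),K,np.array([c['k1'],0,0,0.]))[:,0]
    P=(np.c_[p,np.ones(len(p))]*c['z_map'].reshape(-1,1))@rot(c).T+c['xyz']
    return P.reshape(400,640,3)
def foot(c,xy,r,zmin,zmax=.06,P=None):
    P=cloud(c) if P is None else P
    m=(np.hypot(P[...,0]-xy[0],P[...,1]-xy[1])<r)&(P[...,2]>zmin)&(P[...,2]<zmax)&(c['z_map']>0)
    k,l,st,_=cv2.connectedComponentsWithStats(m.astype(np.uint8))
    m=l==1+np.argmax(st[1:,4])
    q=P[m]; b=cv2.minAreaRect((q[:,:2]*1000).astype(np.float32)); B=cv2.boxPoints(b)
    e=[B[1]-B[0],B[2]-B[1]]
    if np.linalg.norm(e[0])<np.linalg.norm(e[1]): e=e[::-1]
    ang=np.degrees(np.arctan2(e[0][1],e[0][0]))
    uv=np.argwhere(m)
    return dict(c=np.round(b[0],1),L=round(float(np.linalg.norm(e[0])),1),W=round(float(np.linalg.norm(e[1])),1),ang=round((ang+90)%180-90,1),z95=round(float(np.percentile(q[:,2],95)),4),n=len(q),px=uv[:,::-1].mean(0).round())
E
python3 - <<'E'
from h import *
c=pickle.load(open('pics/w1.pkl','rb'));P=cloud(c)
print(np.median(P[140:200,260:290,2]))
for n,xy in [('bar',(.43,.264)),('large',(.441,.06))]:
  for z in(.007,.012,.018): print(n,z,foot(c,xy,.06,z,P=P))
t=pickle.load(open('pics/top0.pkl','rb'));P=cloud(t)
for n,xy in [('bar',(.43,.264)),('large',(.441,.06)),('small',(.411,-.134)),('bS',(.611,.264)),('bP',(.609,.021)),('bL',(.624,-.210))]:
  print(n,foot(t,xy,.06 if n[0]!='b' or n=='bar' else .085,.007,P=P))
# chips in top view by grey
for n,xy in [('bS',(.611,.264)),('bP',(.609,.021)),('bL',(.624,-.210))]:
  g=t['frame'].astype(int); m=(np.hypot(P[...,0]-xy[0],P[...,1]-xy[1])<.035)&(g.min(-1)>90)&(g.max(-1)-g.min(-1)<25)
  k,l,st,ce=cv2.connectedComponentsWithStats(m.astype(np.uint8)); i=1+np.argmax(st[1:,4]); print(n,ce[i].round(1),st[i][2:],at_z(t,*ce[i],.022).round(4))
E
```

```text
-0.001792554954666098
bar 0.007 {'c': array([432.9, 283.8]), 'L': 61.4, 'W': 1.2, 'ang': np.float32(-9.8), 'z95': 0.0232, 'n': 116, 'px': array([334., 170.])}
bar 0.012 {'c': array([432.9, 283.8]), 'L': 61.3, 'W': 1.2, 'ang': np.float32(-9.8), 'z95': 0.0232, 'n': 115, 'px': array([335., 171.])}
bar 0.018 {'c': array([431.3, 274.3]), 'L': 61.2, 'W': 1.1, 'ang': np.float32(-10.0), 'z95': 0.0233, 'n': 96, 'px': array([325., 172.])}
large 0.007 {'c': array([441.7,  61.1]), 'L': 57.4, 'W': 57.0, 'ang': np.float32(-14.5), 'z95': 0.0229, 'n': 2784, 'px': array([137., 213.])}
large 0.012 {'c': array([441.7,  61. ]), 'L': 57.4, 'W': 56.9, 'ang': np.float32(-14.5), 'z95': 0.023, 'n': 2471, 'px': array([136., 214.])}
large 0.018 {'c': array([431. ,  64.1]), 'L': 56.1, 'W': 2.3, 'ang': np.float32(75.5), 'z95': 0.0237, 'n': 136, 'px': array([134., 205.])}
bar {'c': array([431.2, 266.3]), 'L': 61.9, 'W': 37.1, 'ang': np.float32(-9.4), 'z95': 0.0263, 'n': 321, 'px': array([220., 233.])}
large {'c': array([452.5,  72.6]), 'L': 28.9, 'W': 24.2, 'ang': np.float32(29.9), 'z95': 0.0276, 'n': 40, 'px': array([289., 226.])}
small {'c': array([ 411.6, -135.8]), 'L': 37.7, 'W': 37.7, 'ang': np.float32(73.6), 'z95': 0.027, 'n': 100, 'px': array([364., 241.])}
bS {'c': array([614.8, 265.5]), 'L': 89.3, 'W': 88.1, 'ang': np.float32(-87.7), 'z95': 0.0287, 'n': 934, 'px': array([223., 170.])}
bP {'c': array([612.2,  18.3]), 'L': 112.6, 'W': 90.4, 'ang': np.float32(-15.2), 'z95': 0.0284, 'n': 1165, 'px': array([308., 170.])}
bL {'c': array([ 625.5, -213. ]), 'L': 127.1, 'W': 126.9, 'ang': np.float32(-74.6), 'z95': 0.0281, 'n': 1489, 'px': array([390., 166.])}
bS [222.  169.1] [ 7  9 54] [0.614  0.2657 0.022 ]
bP [308.1 170. ] [  9  15 101] [0.6116 0.0203 0.022 ]
bL [390.6 164.7] [ 14  14 169] [ 0.6273 -0.2132  0.022 ]
```

>>> {"method": "jog_arm", "body": {
  "series": [
    [[-8.6,1.6,0,0,0,0,85],[0,0,35,0,0,0,85],[0,0,40,0,0,0,85],[0,0,40,0,0,0,80],[0,0,40,0,0,0,70],[0,0,40,0,0,0,65],[0,0,27,0,0,0,60],[0,0,0,0,0,0,55],[0,0,0,0,0,0,45],[0,0,0,0,0,0,25]]
  ]
}}

```text
time_s: 2.15
eef_pos: [0.4314, 0.2687, 0.0113]
eef_rot: [0.001, 0.089, 0.996, 0.001]
wrist_force: [-0.6, 0.8, 0.4]
opening: 0.404
grasp_force: 60.2
```

>>> {"method": "jog_arm", "body": {
  "series": [
    [[0,0,0,0,0,0,20],[0,0,0,0,0,0,20],[0,0,0,0,0,0,20],[0,0,0,0,0,0,20],[0,0,0,0,0,0,20],[0,0,-5,0,0,0,20],[0,0,-15,0,0,0,20],[0,0,-25,0,0,0,20],[0,0,-25,0,0,0,20],[0,0,0,0,0,0,20]]
  ]
}}

```text
time_s: 3.15
eef_pos: [0.4327, 0.2686, 0.0831]
eef_rot: [0.003, 0.089, 0.996, 0.001]
wrist_force: [-0.2, 0.3, -0.5]
opening: 0.401
grasp_force: 60.2
```

```bash
python3 - <<'E'
from bench import ctrl
from h import *
s=ctrl.get_obs(); print(s['time_s'],s['eef_pos'],s['eef_rot'],s['opening'],s['grasp_force'])
c=grab(ctrl,'wrist','w2')
E
```

```text
3.15 [0.43266189 0.26859056 0.08310989] [0.00322395 0.08930822 0.99599785 0.00138692] 0.4006745695969064 60.21076440811157
```

View pics/w2.png

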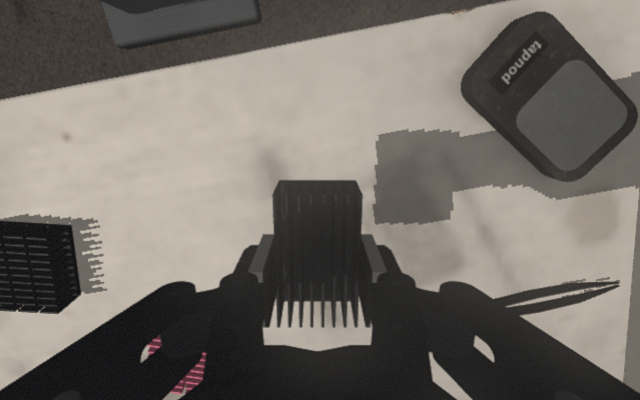

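The bar is held square between the pads (image x 273–362) and lifted off the bench. I'll move beside the power board and look at the board and the grasp.

>>> {"method": "jog_arm", "body": {
  "series": [
    [[-20,-7,-20,0,0,0,20],[-30,-12,-20,0,0,0,20],[-30,-12,-20,0,0,0,20],[-30,-12,-20,0,0,0,20],[-30,-12,-20,0,0,0,20],[-30,-12,-17,0,0,0,20],[-24,-9,0,0,0,0.04,20],[0,0,0,0,0,0.046,20],[0,0,0,0,0,0,20],[0,0,0,0,0,0,20]]
  ]
}}

```text
time_s: 4.2
eef_pos: [0.6064, 0.1584, 0.1949]
eef_rot: [-0.001, 0.131, 0.991, -0.0]
wrist_force: [-0.6, -0.7, -0.1]
opening: 0.401
grasp_force: 60.2
```

```bash
cat >> h.py <<'E'
def foot2(c,xy,r,zmin,zmax=.06,P=None):
    P=cloud(c) if P is None else P
    m=(np.hypot(P[...,0]-xy[0],P[...,1]-xy[1])<r)&(P[...,2]>zmin)&(P[...,2]<zmax)&(c['z_map']>0)
    m=cv2.morphologyEx(m.astype(np.uint8),cv2.MORPH_OPEN,np.ones((2,2)))>0
    q=P[m]; b=cv2.minAreaRect((q[:,:2]*1000).astype(np.float32)); B=cv2.boxPoints(b)
    e=[B[1]-B[0],B[2]-B[1]]
    if np.linalg.norm(e[0])<np.linalg.norm(e[1]): e=e[::-1]
    a=float(np.degrees(np.arctan2(e[0][1],e[0][0])))
    return np.round(b[0],1),round(float(np.linalg.norm(e[0])),1),round(float(np.linalg.norm(e[1])),1),round((a+90)%180-90,1),'z',np.percentile(q[:,2],[2,50,95]).round(4),len(q)
def tool(s):
    M=R.from_quat(s['eef_rot'],scalar_first=True).as_matrix()
    return M
def to_tool(s,d): return (tool(s).T@np.array(d)).round(1)
def chip(c,xy,P,r=.035):
    g=c['frame'].astype(int); m=(np.hypot(P[...,0]-xy[0],P[...,1]-xy[1])<r)&(g.min(-1)>70)&(g.max(-1)-g.min(-1)<30)&(abs(P[...,2]-.022)<.006)
    k,l,st,ce=cv2.connectedComponentsWithStats(m.astype(np.uint8)); i=1+np.argmax(st[1:,4])
    uv=np.argwhere(l==i)[:,::-1]; pts=np.array([at_z(c,*t,.022)[:2]*1000 for t in uv],np.float32); b=cv2.minAreaRect(pts)
    return pts.mean(0).round(1),np.round(b[1],1),round(b[2],1),st[i][4],ce[i].round()
E
python3 - <<'E'
from bench import ctrl
from h import *
s=ctrl.get_obs(); print(s['time_s'],s['eef_pos'],s['eef_rot'],s['opening'],s['grasp_force']); print(tool(s).round(4))
c=grab(ctrl,'wrist','w3'); P=cloud(c)
print('held z0',foot2(c,s['eef_pos'][:2],.05,s['eef_pos'][2]-.02,s['eef_pos'][2]+.017,P))
print('board',foot2(c,(.612,.019),.085,.007,P=P)); print(chip(c,(.612,.02),P))
print('table z',np.median(P[100:150,300:400,2]))
E
```

```text
4.2 [0.60644204 0.15844555 0.19485464] [-1.21976984e-03  1.31417320e-01  9.91326362e-01 -2.07868451e-04] 0.40062659572411696 60.19330859184265
[[-9.655e-01  2.606e-01 -2.500e-03]
 [ 2.606e-01  9.655e-01 -1.000e-04]
 [ 2.400e-03 -7.000e-04 -1.000e+00]]
held z0 (array([676., 167.]), 260.2, 120.9, -19.3, 'z', array([0.006 , 0.1941, 0.2071]), 11942)
board (array([582.8,  50.4]), 234.0, 127.0, -43.5, 'z', array([0.0073, 0.0173, 0.026 ]), 9171)
(array([610.1,  20.5], dtype=float32), array([20.1, 44.2]), 74.9, np.int32(794), array([181., 212.]))
table z -0.0013011571960798995
```

View pics/w3.png

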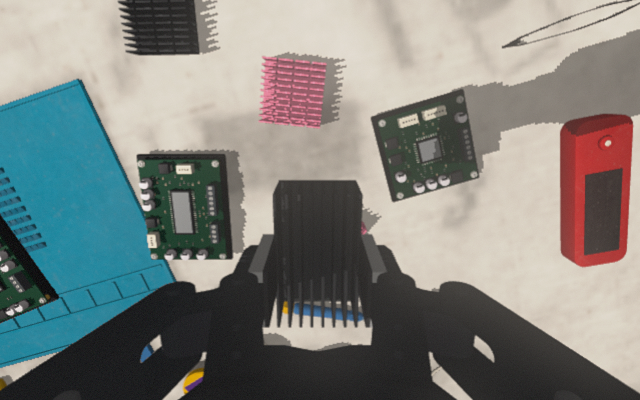

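```bash
python3 - <<'E'
from h import *
c=pickle.load(open('pics/w3.pkl','rb'));P=cloud(c)
for uv in [(317,182),(317,190),(317,200),(317,260),(318,322)]:
  print(uv,at_depth(c,*uv).round(4))
for r in (178,184,190,196,230,280,320,325,330): print(r,np.round(P[r,268:372:8],3)[:,[0,2]].tolist())
print(at_z(c,317,181,.185),at_z(c,317,190,.208),at_z(c,318,327,.208))
print('small chip',chip(c,(.614,.2657),P,.02))
E
```

```text
(317, 182) [0.5772 0.1671 0.1851]
(317, 190) [0.5807 0.1662 0.1857]
(317, 200) [0.5853 0.165  0.1858]
(317, 260) [0.615  0.157  0.1851]
(318, 322) [ 7.809e-01  1.132e-01 -2.000e-04]
178 [[0.604, -0.001], [0.606, -0.001], [0.608, -0.001], [0.611, -0.002], [0.613, -0.001], [0.615, -0.002], [0.617, -0.002], [0.619, -0.002], [0.621, -0.002], [0.624, -0.002], [0.626, -0.002], [0.628, -0.002], [0.63, -0.003]]
184 [[0.611, -0.003], [0.613, -0.002], [0.574, 0.185], [0.575, 0.185], [0.575, 0.189], [0.577, 0.185], [0.578, 0.186], [0.578, 0.19], [0.58, 0.186], [0.581, 0.186], [0.581, 0.186], [0.581, 0.19], [0.636, -0.001]]
190 [[0.617, -0.002], [0.572, 0.201], [0.577, 0.186], [0.578, 0.185], [0.575, 0.2], [0.579, 0.186], [0.58, 0.187], [0.578, 0.2], [0.582, 0.187], [0.584, 0.185], [0.581, 0.199], [0.583, 0.193], [0.642, -0.001]]
196 [[0.623, -0.002], [0.574, 0.206], [0.579, 0.186], [0.58, 0.187], [0.576, 0.207], [0.582, 0.187], [0.583, 0.186], [0.579, 0.205], [0.585, 0.186], [0.586, 0.186], [0.581, 0.207], [0.585, 0.197], [0.649, -0.002]]
230 [[0.659, -0.002], [0.587, 0.207], [0.595, 0.187], [0
[... 537 characters left out ...]
, -0.002], [0.637, 0.207], [0.622, 0.228]]
325 [[0.612, 0.233], [0.774, -0.002], [0.775, -0.0], [0.778, -0.002], [0.633, 0.206], [0.784, -0.003], [0.785, -0.002], [0.637, 0.205], [0.791, -0.002], [0.793, -0.002], [0.795, -0.002], [0.64, 0.206], [0.8, -0.002]]
330 [[0.778, -0.003], [0.78, -0.001], [0.782, -0.002], [0.785, -0.002], [0.788, -0.003], [0.79, -0.003], [0.791, -0.001], [0.794, -0.002], [0.796, -0.001], [0.799, -0.002], [0.801, -0.001], [0.804, -0.002], [0.807, -0.002]]
[0.57679271 0.16726063 0.185     ] [0.57491038 0.16779454 0.208     ] [0.63511793 0.15201127 0.208     ]
small chip (array([613.5, 264.8], dtype=float32), array([22.5, 18.5]), 3.1, np.int32(431), array([429., 150.]))
```

>>> {"method": "jog_arm", "body": {
  "series": [
    [[-8,-26.7,0,0,0,0,20],[-8,-26.7,0,0,0,0,20],[-8,-26.7,0,0,0,0,20],[-8,-26.7,0,0,0,0,20],[-8.4,-26.6,0,0,0,0,20],[0,0,35,0,0,0,20],[0,0,45,0,0,0,20],[0,0,40,0,0,0,20],[0,0,20,0,0,0,20],[0,0,0,0,0,0,20]]
  ]
}}

```text
time_s: 5.25
eef_pos: [0.6078, 0.0201, 0.0521]
eef_rot: [-0.004, 0.131, 0.991, 0.0]
wrist_force: [-1.0, -0.2, -0.6]
opening: 0.404
grasp_force: 60.2
```

```bash
python3 - <<'E'
from bench import ctrl
from h import *
s=ctrl.get_obs(); print(s['time_s'],s['eef_pos'],s['wrist_force'],tool(s).round(4).tolist(),to_tool(s,[(610.7-s['eef_pos'][0]*1000),19.2-s['eef_pos'][1]*1000,32.8-s['eef_pos'][2]*1000]))
E
```

```text
5.25 [0.60777319 0.02012828 0.05214208] [-1.04741302 -0.21147254 -0.58446748] [[-0.9655, 0.2604, -0.008], [0.2604, 0.9655, 0.0013], [0.0081, -0.0008, -1.0]] [-3.2 -0.1 19.3]
```

>>> {"method": "jog_arm", "body": {
  "series": [
    [[-1.5,0,0,0,0,0,20],[0,0,0,0,0,0,20],[0,0,0,0,0,0,20],[0,0,4,0,0,0,20],[0,0,4,0,0,0,20],[0,0,3,0,0,0,20],[0,0,2,0,0,0,20],[0,0,0,0,0,0,20],[0,0,0,0,0,0,20],[0,0,0,0,0,0,20]]
  ]
}}

```text
time_s: 6.25
eef_pos: [0.613, 0.0187, 0.0434]
eef_rot: [0.0, 0.132, 0.991, 0.0]
wrist_force: [-0.5, -0.4, -0.4]
opening: 0.403
grasp_force: 60.2
```

```bash
python3 - <<'E'
from bench import ctrl
from h import *
s=ctrl.get_obs(); print(s['time_s'],s['eef_pos'],s['wrist_force'],tool(s).round(4).tolist(),to_tool(s,[(610.7-s['eef_pos'][0]*1000),19.2-s['eef_pos'][1]*1000,32.8-s['eef_pos'][2]*1000]))
E
```

```text
6.25 [0.61303972 0.01865059 0.04337897] [-0.45139328 -0.37051925 -0.41920557] [[-0.9651, 0.2617, 0.0002], [0.2617, 0.9651, -0.0], [-0.0002, 0.0, -1.0]] [ 2.4 -0.1 10.6]
```

>>> {"method": "jog_arm", "body": {
  "series": [
    [[2,0,2,0,0,0,20],[0,0,3,0,0,0,20],[0,0,2,0,0,0,20],[0,0,1,0,0,0,20],[0,0,1,0,0,0,20],[0,0,0.6,0,0,0,20],[0,0,0.5,0,0,0,20],[0,0,0.5,0,0,0,20],[0,0,0,0,0,0,20],[0,0,0,0,0,0,20]]
  ]
}}

```text
time_s: 7.25
eef_pos: [0.611, 0.0192, 0.0331]
eef_rot: [0.0, 0.132, 0.991, -0.0]
wrist_force: [-3.1, 0.5, 6.1]
opening: 0.402
grasp_force: 60.9
```

It's in contact at 6 N, so I'll release and retreat.

>>> {"method": "jog_arm", "body": {
  "series": [
    [[0,0,0,0,0,0,50],[0,0,0,0,0,0,60],[0,0,0,0,0,0,60],[0,0,0,0,0,0,60],[0,0,-10,0,0,0,60],[0,0,-25,0,0,0,70],[0,0,-40,0,0,0,80],[0,0,-50,0,0,0,85],[0,0,-40,0,0,0,85],[0,0,0,0,0,0,85]]
  ]
}}

```text
time_s: 8.25
eef_pos: [0.6153, 0.0187, 0.2064]
eef_rot: [0.007, 0.132, 0.991, -0.0]
wrist_force: [0.8, -0.1, -0.2]
opening: 0.995
grasp_force: 0.0
```

```bash
python3 - <<'E'
from bench import ctrl
from h import *
s=ctrl.get_obs(); print(s['time_s'],s['eef_pos'],tool(s).round(4).tolist())
c=grab(ctrl,'wrist','w4'); P=cloud(c)
print('bar',foot2(c,(.611,.02),.045,.033,.055,P))
print('large',foot2(c,(.4417,.061),.05,.009,.04,P))
print('Lchip',chip(c,(.6273,-.2132),P,.035))
E
```

```text
8.25 [0.61526145 0.01865442 0.20640466] [[-0.9651, 0.2615, 0.0136], [0.2615, 0.9652, -0.0022], [-0.0137, 0.0014, -0.9999]]
bar (array([600.3,  25.7]), 106.8, 38.3, -16.3, 'z', array([0.0163, 0.0338, 0.0451]), 917)Traceback (most recent call last):
  File "<stdin>", line 6, in <module>
  File "h.py", line 41, in foot2
    return np.round(b[0],1),round(float(np.linalg.norm(e[0])),1),round(float(np.linalg.norm(e[1])),1),round((a+90)%180-90,1),'z',np.percentile(q[:,2],[2,50,95]).round(4),len(q)
                                                                                                                                 ~~~~~~~~~~~~~^^^^^^^^^^^^^^^^^^
    return _quantile_unchecked(
        a, q, axis, out, overwrite_input, method, keepdims, weights)
    return _ureduce(a,
                    func=_quantile_ureduce_func,
    ...<5 lines>...
                    overwrite_input=overwrite_input,
                    method=method)
    r = func(a, **kwargs)
    result = _quantile(arr,
                       quantiles=q,
    ...<2 lines>...
                       out=out,
                       weights=wgt)
    slices_having_nans = np.isnan(arr[-1, ...])
                                  ~~~^^^^^^^^^
IndexError: index -1 is out of bounds for axis 0 with size 0
```

View pics/w4.png

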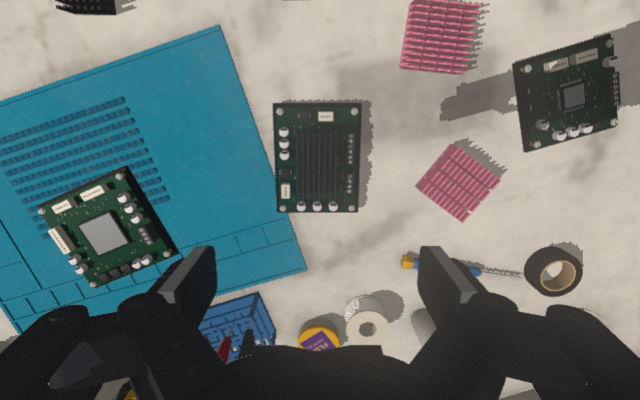

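The bar sits square on its chip at (318,160), clear of the tall parts. Next is the large sink.

>>> {"method": "jog_arm", "body": {
  "series": [
    [[30,-1,0,0,0,0,85],[36,-1,0,0,0,0,85],[36,-1,0,0,0,0,85],[36,-1,0,0,0,0,85],[36,-1,15,0,0,0,85],[5,0,35,0,0,0,85],[0,0,35,0,0,-0.01,85],[0,0,15,0,0,0,85],[0,0,0,0,0,0,85],[0,0,0,0,0,0,85]]
  ]
}}

```text
time_s: 9.3
eef_pos: [0.4365, 0.0613, 0.0974]
eef_rot: [-0.001, 0.127, 0.992, -0.0]
wrist_force: [0.7, 0.8, -0.1]
opening: 0.997
grasp_force: 0.0
```

```bash
python3 - <<'E'
from bench import ctrl
from h import *
c=pickle.load(open('pics/w4.pkl','rb')); P=cloud(c)
print('Lchip',chip(c,(.6273,-.2132),P,.035)); print(foot2(c,(.6258,-.2125),.085,.021,.035,P))
s=ctrl.get_obs(); print(s['time_s'],s['eef_pos'],tool(s).round(4).tolist())
c=grab(ctrl,'wrist','w5'); P=cloud(c); print('large',foot2(c,(.4417,.061),.045,.009,.03,P))
E
```

```text
Lchip (array([ 625.6, -211.5], dtype=float32), array([36.9, 37.3]), 8.4, np.int32(1197), array([103., 234.]))
(array([ 616.4, -118.2]), 327.7, 97.2, -81.8, 'z', array([0.0159, 0.0248, 0.0267]), 1705)
9.3 [0.43647358 0.06128635 0.09743592] [[-0.9677, 0.2521, -0.0015], [0.2521, 0.9677, 0.0002], [0.0015, -0.0002, -1.0]]
large (array([426.3,  66.4]), 112.8, 62.1, -14.1, 'z', array([-0.0017,  0.0188,  0.0229]), 5865)
```

>>> {"method": "jog_arm", "body": {
  "series": [
    [[-5,1,10,0,0,0,85],[0,0,25,0,0,0,85],[0,0,25,0,0,0,85],[0,0,19,0,0,0,85],[0,0,10,0,0,0,85],[0,0,0,0,0,0,85],[0,0,0,0,0,0,70],[0,0,0,0,0,0,50],[0,0,0,0,0,0,40],[0,0,0,0,0,0,40]]
  ]
}}

```text
time_s: 10.35
eef_pos: [0.4434, 0.0608, 0.0102]
eef_rot: [0.001, 0.127, 0.992, 0.0]
wrist_force: [-1.7, -0.0, 4.8]
opening: 0.632
grasp_force: 63.7
```

>>> {"method": "jog_arm", "body": {
  "series": [
    [[0,0,0,0,0,0,40],[0,0,0,0,0,0,40],[0,0,-5,0,0,0,40],[0,0,-15,0,0,0,40],[0,0,-25,0,0,0,40],[0,0,-30,0,0,0,40],[0,0,-30,0,0,0,40],[0,0,-30,0,0,0,40],[0,0,-15,0,0,0,40],[0,0,0,0,0,0,40]]
  ]
}}

```text
time_s: 11.35
eef_pos: [0.4439, 0.0608, 0.1617]
eef_rot: [0.003, 0.127, 0.992, -0.0]
wrist_force: [0.3, 0.6, -0.8]
opening: 0.636
grasp_force: 63.4
```

```bash
python3 - <<'E'
from bench import ctrl
from h import *
s=ctrl.get_obs(); print(s['time_s'],s['eef_pos'],tool(s).round(4).tolist(),s['opening'])
c=grab(ctrl,'wrist','w6')
E
```

```text
11.35 [0.44392577 0.06076537 0.16173472] [[-0.9677, 0.2519, 0.0062], [0.2519, 0.9678, -0.0008], [-0.0062, 0.0008, -1.0]] 0.6357732406399036
```

View pics/w6.png

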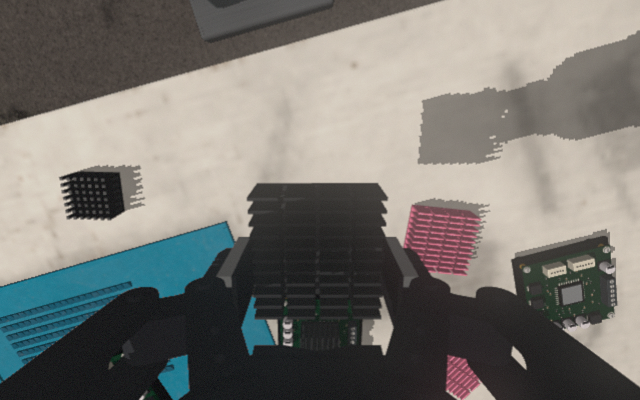

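The large sink is held squarely at (318,250), with the small sink at (92,193). I'll go above the large board and turn +23°.

>>> {"method": "jog_arm", "body": {
  "series": [
    [[-20,-18,0,0,0,0,40],[-35,-31,0,0,0,0,40],[-35,-31,0,0,0,0,40],[-35,-31,0,0,0,0,40],[-35,-31,0,0,0,0,40],[-35,-31,0,0,0,0,40],[-35,-31,0,0,0,0,40],[-15,-14,0,0,0,-0.134,40],[0,0,0,0,0,-0.134,40],[0,0,0,0,0,-0.134,40]]
  ]
}}

```text
time_s: 12.4
eef_pos: [0.6232, -0.2123, 0.1558]
eef_rot: [-0.002, -0.076, 0.997, 0.001]
wrist_force: [-1.1, -0.8, -1.4]
opening: 0.636
grasp_force: 63.4
```

>>> {"method": "jog_arm", "body": {
  "series": [
    [[0,0,10,0,0,0,40],[0,0,20,0,0,0,40],[0,0,25,0,0,0,40],[0,0,25,0,0,0,40],[0,0,10,0,0,0,40],[0,0,5,0,0,0,40],[0,0,0,0,0,0,40],[0,0,0,0,0,0,40],[0,0,0,0,0,0,40],[0,0,0,0,0,0,40]]
  ]
}}

```text
time_s: 13.4
eef_pos: [0.6248, -0.2121, 0.0649]
eef_rot: [0.001, -0.073, 0.997, -0.001]
wrist_force: [0.5, 0.4, -0.5]
opening: 0.639
grasp_force: 63.4
```

```bash
cat >> h.py <<'E'
def held(c,s,half=.05):
    P=cloud(c); t=np.array(s['eef_pos']); Q=(P-t)@tool(s)
    m=(abs(Q[...,0])<half)&(abs(Q[...,1])<half)&(Q[...,2]<.012)&(Q[...,2]>-.020)&(c['z_map']>0)
    u=np.argwhere(m); q=Q[m]*1000
    return np.percentile(q,[.5,5,50,95,99.5],axis=0).round(1).T.tolist()
E
python3 - <<'E'
from bench import ctrl
from h import *
s=ctrl.get_obs(); print(s['time_s'],s['eef_pos'],tool(s).round(4).tolist(),s['wrist_force'])
c=grab(ctrl,'wrist','w7'); print(held(c,s))
print(to_tool(s,[626.2-s['eef_pos'][0]*1000,-212.2-s['eef_pos'][1]*1000,30-s['eef_pos'][2]*1000]))
c=pickle.load(open('pics/w6.pkl','rb')); print('small',foot(c,(.4115,-.135),.04,.007))
E
```

```text
13.4 [ 0.62481794 -0.2121136   0.06490009] [[-0.9892, -0.1465, 0.0017], [-0.1465, 0.9892, -0.001], [-0.0015, -0.0012, -1.0]] [ 0.47293896  0.36453034 -0.51968607]
[[-26.2, -25.0, 6.5, 29.4, 29.7], [-36.7, -25.9, 0.5, 27.4, 38.0], [-19.3, -13.1, -9.0, 7.5, 10.4]]
[-1.3 -0.2 34.9]
small {'c': array([ 410.8, -136.5]), 'L': 39.9, 'W': 38.9, 'ang': np.float32(74.0), 'z95': 0.0228, 'n': 2220, 'px': array([ 89., 196.])}
```

View pics/w7.png

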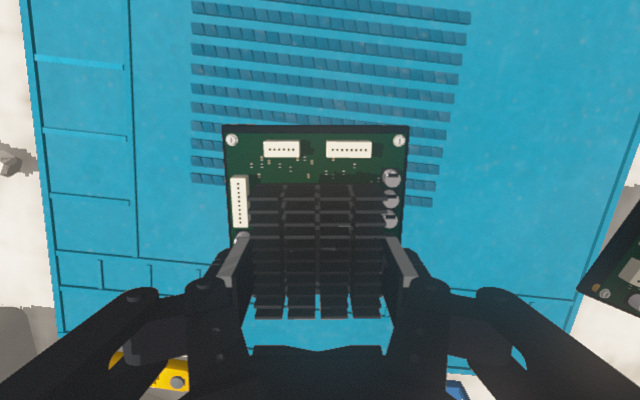

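The sink is over the board, square with it, and its centre is 1.7 mm behind the TCP. I'll descend.

>>> {"method": "jog_arm", "body": {
  "series": [
    [[-3,0,5,0,0,0,40],[0,0,8,0,0,0,40],[0,0,8,0,0,0,40],[0,0,4,0,0,0,40],[0,0,3,0,0,0,40],[0,0,1.5,0,0,0,40],[0,0,1,0,0,0,40],[0,0,0.5,0,0,0,40],[0,0,0,0,0,0,40],[0,0,0,0,0,0,40]]
  ]
}}

```text
time_s: 14.45
eef_pos: [0.6273, -0.2114, 0.033]
eef_rot: [0.0, -0.074, 0.997, -0.0]
wrist_force: [-0.9, -0.0, -0.6]
opening: 0.633
grasp_force: 63.4
```

>>> {"method": "jog_arm", "body": {
  "series": [
    [[0,0,0.4,0,0,0,40],[0,0,0.4,0,0,0,40],[0,0,0.4,0,0,0,40],[0,0,0.3,0,0,0,40],[0,0,0,0,0,0,40],[0,0,0,0,0,0,40],[0,0,0,0,0,0,40],[0,0,0,0,0,0,40],[0,0,0,0,0,0,40],[0,0,0,0,0,0,40]]
  ]
}}

```text
time_s: 15.45
eef_pos: [0.6272, -0.2114, 0.0322]
eef_rot: [0.0, -0.074, 0.997, -0.0]
wrist_force: [-3.0, 0.8, 6.7]
opening: 0.636
grasp_force: 64.3
```

In contact at 6.7 N, so I'll release, retreat and head for the small sink.

>>> {"method": "jog_arm", "body": {
  "series": [
    [[0,0,0,0,0,0,65],[0,0,0,0,0,0,75],[0,0,0,0,0,0,80],[0,0,0,0,0,0,80],[0,0,-10,0,0,0,80],[0,0,-25,0,0,0,85],[0,0,-40,0,0,0,85],[0,0,-45,0,0,0,85],[0,0,-40,0,0,0,85],[0,0,0,0,0,0,85]]
  ]
}}

```text
time_s: 16.45
eef_pos: [0.631, -0.2133, 0.2003]
eef_rot: [0.006, -0.074, 0.997, -0.004]
wrist_force: [0.1, -1.0, 0.7]
opening: 0.993
grasp_force: 0.0
```

```bash
python3 - <<'E'
from bench import ctrl
from h import *
s=ctrl.get_obs(); print(s['time_s'],s['eef_pos'],tool(s).round(4).tolist())
c=grab(ctrl,'wrist','w8'); 
print(to_tool(s,[411.2-s['eef_pos'][0]*1000,-136.2-s['eef_pos'][1]*1000,0]))
for f in('w3','w4','w6'):
  c=pickle.load(open(f'pics/{f}.pkl','rb')); P=cloud(c)
  print(f,foot(c,(.6138,.2655),.07,.004,P=P),chip(c,(.6138,.2655),P,.015))
E
```

```text
16.45 [ 0.63098054 -0.21327554  0.20031306] [[-0.9891, -0.1468, 0.0121], [-0.1469, 0.9891, -0.0067], [-0.011, -0.0084, -0.9999]]
[206.1 108.5  -3.2]
w3 {'c': array([613.5, 266. ]), 'L': 88.1, 'W': 87.9, 'ang': np.float32(-88.2), 'z95': 0.0259, 'n': 8363, 'px': array([426., 146.])} (array([613.5, 264.8], dtype=float32), array([22.5, 18.5]), 3.1, np.int32(429), array([429., 150.]))
w4 {'c': array([613.2, 265.6]), 'L': 89.0, 'W': 88.7, 'ang': np.float32(-88.1), 'z95': 0.0258, 'n': 9375, 'px': array([567.,  93.])} (array([612.8, 264.7], dtype=float32), array([16.5, 17.2]), 1.8, np.int32(355), array([574.,  95.]))
w6 {'c': array([610.7, 265.1]), 'L': 87.8, 'W': 84.5, 'ang': np.float32(-88.4), 'z95': 0.0256, 'n': 7164, 'px': array([569., 283.])} (array([611.7, 264.6], dtype=float32), array([18.7, 18.4]), 1.8, np.int32(345), array([572., 294.]))
```

View pics/w8.png

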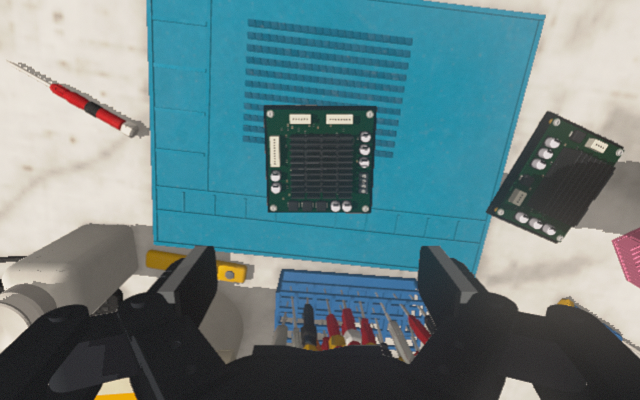

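The large sink is seated square at (320,163). On to the small sink.

>>> {"method": "jog_arm", "body": {
  "series": [
    [[30,16,0,0,0,0,85],[38,20,0,0,0,0,85],[38,20,0,0,0,0,85],[38,20,0,0,0,0,85],[38,20,0,0,0,0,85],[20.6,10.1,20,0,0,0.142,85],[0,0,35,0,0,0.142,85],[0,0,35,0,0,0.142,85],[0,0,0,0,0,0,85],[0,0,0,0,0,0,85]]
  ]
}}

```text
time_s: 17.5
eef_pos: [0.4104, -0.1356, 0.1008]
eef_rot: [-0.001, 0.137, 0.991, 0.001]
wrist_force: [0.7, -0.3, -0.3]
opening: 0.992
grasp_force: 0.0
```

```bash
python3 - <<'E'
from bench import ctrl
from h import *
s=ctrl.get_obs(); print(s['time_s'],s['eef_pos'],tool(s).round(4).tolist())
c=grab(ctrl,'wrist','w9'); print(foot(c,(.4112,-.1362),.032,.007))
print(to_tool(s,[411.2-s['eef_pos'][0]*1000,-136.2-s['eef_pos'][1]*1000,9-s['eef_pos'][2]*1000]))
E
```

```text
17.5 [ 0.41043051 -0.13561692  0.10083599] [[-0.9624, 0.2715, -0.0024], [0.2715, 0.9624, 0.0016], [0.0027, 0.0009, -1.0]]
{'c': array([ 405.6, -152.8]), 'L': 37.9, 'W': 2.9, 'ang': np.float32(-16.1), 'z95': 0.0229, 'n': 283, 'px': array([290., 200.])}
[-1.1 -0.4 91.8]
```

>>> {"method": "jog_arm", "body": {
  "series": [
    [[0,0,10,0,0,0,85],[0,0,25,0,0,0,85],[0,0,28,0,0,0,85],[0,0,19,0,0,0,80],[0,0,10,0,0,0,75],[0,0,0,0,0,0,65],[0,0,0,0,0,0,50],[0,0,0,0,0,0,35],[0,0,0,0,0,0,20],[0,0,0,0,0,0,20]]
  ]
}}

```text
time_s: 18.55
eef_pos: [0.4124, -0.1369, 0.0107]
eef_rot: [0.001, 0.139, 0.99, -0.001]
wrist_force: [-0.2, -0.2, 6.2]
opening: 0.425
grasp_force: 60.5
```

>>> {"method": "jog_arm", "body": {
  "series": [
    [[0,0,0,0,0,0,20],[0,0,0,0,0,0,20],[0,0,-5,0,0,0,20],[0,0,-15,0,0,0,20],[0,0,-25,0,0,0,20],[0,0,-30,0,0,0,20],[0,0,-30,0,0,0,20],[0,0,-30,0,0,0,20],[0,0,-15,0,0,0,20],[0,0,0,0,0,0,20]]
  ]
}}

```text
time_s: 19.55
eef_pos: [0.4127, -0.1371, 0.1621]
eef_rot: [0.003, 0.139, 0.99, -0.001]
wrist_force: [0.6, -0.0, -0.2]
opening: 0.426
grasp_force: 60.0
```

```bash
python3 - <<'E'
from bench import ctrl
from h import *
s=ctrl.get_obs(); print(s['time_s'],s['eef_pos'],tool(s).round(4).tolist())
c=grab(ctrl,'wrist','w10'); print(held(c,s,.03))
print(to_tool(s,[613-s['eef_pos'][0]*1000,265.2-s['eef_pos'][1]*1000,0]))
E
```

```text
19.55 [ 0.41272807 -0.1370759   0.16212612] [[-0.9614, 0.275, 0.005], [0.275, 0.9614, -0.0034], [-0.0058, -0.0019, -1.0]]
[[-16.9, -14.9, 6.3, 20.7, 21.0], [-28.8, -17.6, 0.8, 19.3, 29.0], [-19.6, -15.1, -6.9, 9.0, 10.5]]
[-8.190e+01  4.418e+02 -4.000e-01]
```

>>> {"method": "jog_arm", "body": {
  "series": [
    [[-5,25,0,0,0,0,20],[-8,40,0,0,0,0,20],[-8,40,0,0,0,0,20],[-8,40,0,0,0,0,20],[-8,40,0,0,0,0,20],[-8,40,0,0,0,0,20],[-8,40,0,0,0,0,20],[-8,40,0,0,0,0,20],[-8,40,0,0,0,0,20],[-8,40,0,0,0,0,20]]
  ]
}}

```text
time_s: 20.6
eef_pos: [0.5905, 0.2143, 0.1569]
eef_rot: [-0.002, 0.139, 0.99, -0.001]
wrist_force: [0.4, -0.5, -0.5]
opening: 0.424
grasp_force: 60.1
```

>>> {"method": "jog_arm", "body": {
  "series": [
    [[-7,40,0,0,0,0,20],[0,17,0,0,0,-0.104,20],[0,0,0,0,0,-0.104,20],[0,0,15,0,0,-0.104,20],[0,0,30,0,0,0,20],[0,0,30,0,0,0,20],[0,0,15,0,0,0,20],[0,0,0,0,0,0,20],[0,0,0,0,0,0,20],[0,0,0,0,0,0,20]]
  ]
}}

```text
time_s: 21.6
eef_pos: [0.6148, 0.266, 0.0709]
eef_rot: [0.001, -0.017, 1.0, 0.0]
wrist_force: [0.4, 0.2, -1.0]
opening: 0.425
grasp_force: 60.1
```

```bash
python3 - <<'E'
from bench import ctrl
from h import *
s=ctrl.get_obs(); print(s['time_s'],s['eef_pos'],tool(s).round(4).tolist())
c=grab(ctrl,'wrist','w11'); print(held(c,s,.03))
print(to_tool(s,[613-s['eef_pos'][0]*1000,265.2-s['eef_pos'][1]*1000,32.4-s['eef_pos'][2]*1000]))
E
```

```text
21.6 [0.61482209 0.26599693 0.07094877] [[-0.9994, -0.0332, 0.0028], [-0.0332, 0.9994, 0.0006], [-0.0028, 0.0005, -1.0]]
[[-17.2, -15.1, 6.1, 20.5, 20.8], [-28.7, -17.7, 0.6, 19.1, 28.8], [-19.6, -15.1, -6.9, 9.1, 10.6]]
[ 2.  -0.8 38.5]
```

View pics/w11.png

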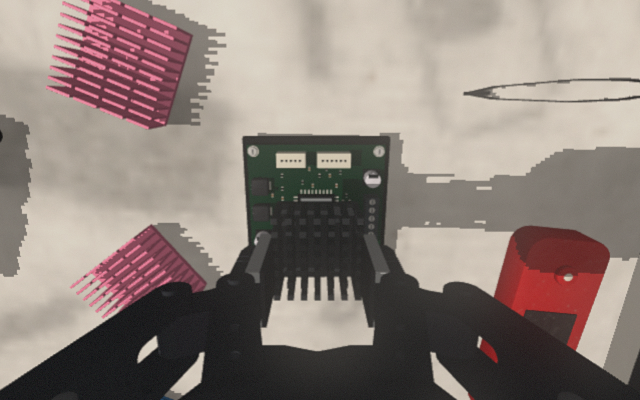

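The sink hangs square over the small board, with the chip's rear edge at (317,199). I'll descend.

>>> {"method": "jog_arm", "body": {
  "series": [
    [[0,-1,6,0,0,0,20],[0,0,10,0,0,0,20],[0,0,10,0,0,0,20],[0,0,5,0,0,0,20],[0,0,3,0,0,0,20],[0,0,1.5,0,0,0,20],[0,0,1,0,0,0,20],[0,0,0.5,0,0,0,20],[0,0,0,0,0,0,20],[0,0,0,0,0,0,20]]
  ]
}}

```text
time_s: 22.65
eef_pos: [0.6139, 0.2648, 0.0327]
eef_rot: [0.0, -0.017, 1.0, 0.0]
wrist_force: [-1.7, -1.0, 3.0]
opening: 0.425
grasp_force: 60.4
```

>>> {"method": "jog_arm", "body": {
  "series": [
    [[0,0,0.4,0,0,0,20],[0,0,0.4,0,0,0,20],[0,0,0.4,0,0,0,20],[0,0,0,0,0,0,20],[0,0,0,0,0,0,20],[0,0,0,0,0,0,20],[0,0,0,0,0,0,20],[0,0,0,0,0,0,20],[0,0,0,0,0,0,20],[0,0,0,0,0,0,20]]
  ]
}}

```text
time_s: 23.65
eef_pos: [0.6139, 0.2648, 0.0327]
eef_rot: [0.0, -0.017, 1.0, 0.0]
wrist_force: [-5.3, -2.2, 11.1]
opening: 0.428
grasp_force: 61.5
```

In firm contact. I'll release and back off.

>>> {"method": "jog_arm", "body": {
  "series": [
    [[0,0,-0.5,0,0,0,50],[0,0,0,0,0,0,60],[0,0,0,0,0,0,60],[0,0,0,0,0,0,60],[0,0,-10,0,0,0,60],[0,0,-25,0,0,0,70],[0,0,-40,0,0,0,80],[0,0,-45,0,0,0,85],[0,0,-40,0,0,0,85],[0,0,0,0,0,0,85]]
  ]
}}

```text
time_s: 24.65
eef_pos: [0.6177, 0.2658, 0.2006]
eef_rot: [0.007, -0.017, 1.0, 0.001]
wrist_force: [0.8, 0.4, 0.2]
opening: 0.994
grasp_force: 0.0
```

>>> {"method": "jog_arm", "body": {
  "series": [
    [[20,20,-10,0,0,0,85],[30,30,0,0,0,0,85],[30,30,0,0,0,0,85],[30,30,0,0,0,0,85],[30,30,0,0,0,0,85],[20,30,0,0,0,0,85],[0,20,0,0,0,0,85],[0,0,0,0,0,0,85],[0,0,0,0,0,0,85],[0,0,0,0,0,0,85]]
  ]
}}

```text
time_s: 25.65
eef_pos: [0.4477, 0.4483, 0.2012]
eef_rot: [-0.0, -0.016, 1.0, -0.0]
wrist_force: [0.3, -0.8, 0.3]
opening: 0.995
grasp_force: 0.0
```

```bash
python3 - <<'E'
from bench import ctrl
from h import *
s=ctrl.get_obs(); print(s['time_s'],s['eef_pos'])
c=grab(ctrl,'top','t2'); P=cloud(c)
for n,xy,r in [('small',(.613,.265),.032),('bar',(.611,.020),.045),('large',(.626,-.212),.047)]:
  m=(np.hypot(P[...,0]-xy[0],P[...,1]-xy[1])<r)&(P[...,2]>.034)&(P[...,2]<.056)
  b=cv2.minAreaRect((P[m][:,:2]*1000).astype(np.float32)); print(n,m.sum(),np.round(b[0],1),np.round(b[1],1),round(b[2],1),np.percentile(P[m][:,2],[50,90]).round(4))
f=c['frame'][130:265,190:450]; cv2.imwrite('pics/t2c.png',cv2.resize(f,None,fx=3,fy=3,interpolation=cv2.INTER_CUBIC))
E
```

```text
25.65 [0.44769969 0.44833601 0.20124437]
small 138 [613.7 265. ] [37.9 38.4] 3.3 [0.0434 0.0485]
bar 162 [612.2  20.1] [36.1 61.4] 74.8 [0.0455 0.049 ]
large 272 [ 626.9 -210.7] [57.1 55.9] 8.4 [0.0441 0.0484]
```

View pics/t2c.png

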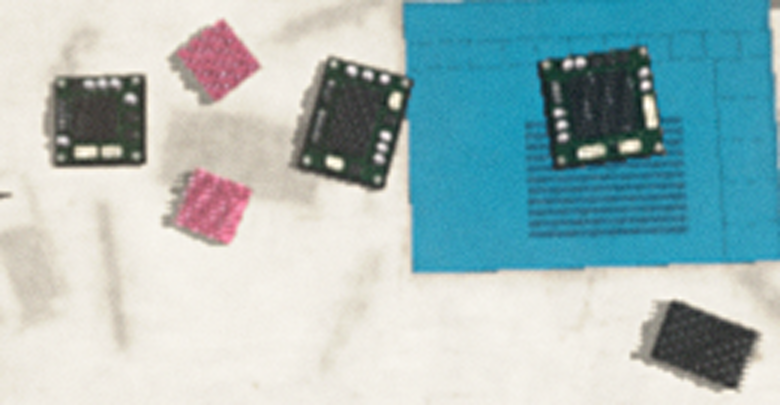

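All three sinks are centred within about 2 mm and square with their boards, at crop pixels (98,120), (352,123) and (602,107). The biggest sink hasn't moved. I'm handing in.

```bash
python3 -c "
from bench import ctrl
print(ctrl.hand_in())"
```

```text
the job is handed in; nothing more can be done
None
```

All three heat sinks sit on their own boards' chips, centred within about 2 mm and square in the last overhead image; the job is handed in (no verdict was returned), and I touched neither the biggest sink, the screwdriver nor the tweezers.

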